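Lock two mould carriers on the tilt-pour rack

TASK

Lock both empty mould carriers onto the two free studs of the sloping pour rack, whichever on either: slip the keyhole over the stud's head, then slide the carrier down the slope until the stud is fully home at the end of the slot, and let go with the plate flat on the board and hanging straight down the slope. Leave the other things on the bench where they are.

Things in the scene. Friction and masses are not known exactly. Their poses are not given: they have to be found in the camera images.
- carrier_square: empty mould carrier, 0.13-0.25 kg, lying mould up: aluminium plate 130 (x) x 76 (y) x 6 mm, keyhole through it in its +x half, and fixed on it a square cup mould 46 x 46 mm outside, rigid white plastic, 36 mm high (top 42 mm above the plate's underside), centred at x = -33 mm. Origin: centre of the plate's underside; z up on the mould side; +x to the keyhole end, which points up the slope when hung.
- carrier_round: empty mould carrier, 0.13-0.25 kg, lying mould up: aluminium plate 130 (x) x 76 (y) x 6 mm, keyhole through it in its +x half, and fixed on it a round cup mould 46 mm in outside diameter, rigid white plastic, 36 mm high (top 42 mm above the plate's underside), centred at x = -33 mm. Origin: centre of the plate's underside; z up on the mould side; +x to the keyhole end, which points up the slope when hung.
- carrier_square_seat (a point): end position of the square carrier's keyhole slot, at the plate's underside, x = +48 mm on the plate's centre line: it meets the stud's foot when fully home. Keyhole: octagonal entry hole 27 mm across centred at x = +20 mm, narrowing by 45 degree flanks to a slot 12 mm wide running to +x; end wall at x = +54 mm. Axes as the carrier.
- carrier_round_seat (a point): end position of the round carrier's keyhole slot, at the plate's underside, x = +48 mm on the plate's centre line: it meets the stud's foot when fully home. Keyhole: octagonal entry hole 27 mm across centred at x = +20 mm, narrowing by 45 degree flanks to a slot 12 mm wide running to +x; end wall at x = +54 mm. Axes as the carrier.
- stud_a: free headed steel stud on the sloping board (the same as the other). Origin: centre of its foot on the board's surface; axes are the rack's (z vertical), but the stud stands square to the board: neck 8 mm diameter, 10 mm long from board to underside of head; head 20 mm diameter, 5 mm thick, bevelled, its top 15 mm off the board.
- stud_b: free headed steel stud on the sloping board (the same as the other). Origin: centre of its foot on the board's surface; axes are the rack's (z vertical), but the stud stands square to the board: neck 8 mm diameter, 10 mm long from board to underside of head; head 20 mm diameter, 5 mm thick, bevelled, its top 15 mm off the board.
- board: sloping plywood board of the tilt rack, fixed, 200 (x) x 300 (y) x 12 mm, inclined 30 degrees, facing the robot. Origin: centre of its upper surface, 78 mm above the bench; x up the slope (away from the robot), z the outward normal. Three stud places at x = +35 mm, y = -105, 0, +105 mm. A carrier laid on it mostly stays where it is left and must be pushed down
- hung: finished carrier, already locked on the third stud place, fixed there: the same plate with a square mould 46 mm wide, standing 42 mm off the board. Origin: foot of its stud on the board's surface; axes as the rack. Which of the three places it takes varies
- jar: small glass jar, 36 mm diameter, 45 mm high, close to the keyhole end of the square carrier; origin under its centre
- tape: cardboard tape core, ring 60 mm outside diameter, 18 mm high, close to the mould end of the round carrier; origin under its centre
- hardener: white plastic bottle, 60 mm diameter, 150 mm high; origin under its centre
- cup: clear plastic mixing cup, 72 mm at the rim, 85 mm high; origin under its centre
- coaster: round bamboo coaster, 100 mm diameter, 18 mm high; origin under its centre
- spatula: spatula lying flat along its x axis, handle towards -x, about 170 mm long; low
- scale: flat digital scale 130 (x) x 160 (y) x 24 mm; origin under its centre
Things that resemble listed ones, but are neither listed nor needed, are in the scene too. Leave any blue or orange look-alike of the carrier_round alone.

How it is judged:
At the end, for the whole second after the job is handed in: Each carrier is on a free stud of its own, the end position of its slot within 8 mm of the stud's foot (so the head is locked over the plate), its plate flat on the board (within 7 degrees), straight up and down the slope (within 11 degrees), and at rest (under 20 mm/s) (((distance between carrier_square_seat and stud_a below 0.008 m and distance between carrier_round_seat and stud_b below 0.008 m) or (distance between carrier_square_seat and stud_b below 0.008 m and distance between carrier_round_seat and stud_a below 0.008 m)) and angle between the x axis of each of carrier_square, carrier_round and the x axis of board, either way round below 0.2 rad and angle between the z axis of each of carrier_square, carrier_round and the z axis of board, either way round below 0.12 rad and linear speed of each of carrier_square, carrier_round below 0.02 m/s); the robot touches nothing.
It fails at once if something else on the bench (jar, tape core, bottle, cup, coaster, spatula or scale) is moved more than 30 mm (distance of any of jar, tape, hardener, cup, coaster, spatula, scale from where it was at the start of the episode above 0.03 m).
It also fails if it takes over 72 s, if anything falls off the work surface, if the arm or the gripper's body presses on something with over 40 N, if the wrist force passes 120 N, or if a joint passes its speed limit or range.

ROBOT

A 6-joint arm with a two-finger parallel gripper is mounted at the origin on the work surface. World frame = base frame: x ahead of the robot, y to its left, z up, the work surface at z = 0. Lengths are in m, angles in rad, forces in N, time in s.
With the tool pointing down it reaches from about 0.35 to 0.925 m from the base axis. Payload 6.4 kg.
Tool frame: the origin (TCP) lies at the very end of the fingers, on their centre line; the grasp point (between the pads) lies 19 mm behind it; z points along the fingers, y is the line along which they close (so a half turn about z gives the same grasp; the last joint's range is limited). The gripper opens to 85 mm and grips with 20 to 120 N. Pads are 22 mm wide; open, the fingers measure 114 mm over their backs; the gripper's body (76 mm by 85 mm) begins 54 mm behind the grasp point. The pads swing forward as they close: fully open they stand 13 mm farther back than shut.
Start: joints at [-1.399, 0.245, 1.558, -0, 1.339, -0.174], TCP at [0.22, -0.612, 0.231] pointing down, gripper open.
Joint ranges: [-3.13, 3.13], [-1.02, 2.26], [0.13, 2.54], [-0.95, 4.09], [0.21, 2.88], [-2.74, 2.74]. Speed limits (rad/s): [2.57, 2.57, 3.14, 3.14, 3.14, 3.14].

INTERFACE

Orientations are given as a rotation vector (axis times angle).
In Python, from bench import bot, viewer, workorder, spotter gives the robot as it stands. The module is installed in compiled form; this text tells all that it offers.
- The arm moves only by the tool carry_out, never from a script. Its argument "increments" is a list of rows, each a list of 7 numbers: the shift along the tool's x, y, z in m, then the turn, a rotation vector about the tool's x, y, z in degrees, then the closure in counts, from 0 (fully open) to 255 (shut). A call has 1 to 5 rows; each row is the pose to reach, as a shift and turn from the pose commanded when the call began, along the tool's axes at that moment; what a row does not reach only later rows make up. A row lasts 1/12 s, in which the tool goes at most 41.7 mm and 7.16 degrees, less where a joint would pass 70% of its speed; a pose out of reach is approached as far as the arm can. A call with a gripper value outside its range is refused whole. The fingers move at their own pace and stop on an object; the grip force is fixed at half the most. Time passes only in rows, so rows that repeat a pose let the fingers close. It gives the time, the measured TCP pose, the force, the opening and the grip force at its end, in the units of the state.
- bot.state(): the state, without advancing time (a new reading comes with each control period).
- viewer.grab_frame(name): name is "scene" or "top" or "wrist"; returns a dict with "img" (420x560x3 uint8, blue, green, red), "fx", "fy", "cx", "cy" (pixels), "rvec" (rotation vector, rad) and "tvec" (3), from world to camera coordinates, as OpenCV has them. Camera axes: x right, y down, z forward; pixel columns grow to the right and rows downward; lengths in m; the calibration is good to about 2 mm. A picture is of the moment at which its call begins. There is no depth.
- workorder.job_done(): hands the job in; it is judged then, once.
Trained networks look in a picture, given as the dict that the camera call returned (one of the last four; its "shot" number tells which), for a name from the list of things; names that differ only in an ending like _2 or _b are one class to them, and where a whole thing is asked for, a point or a joint stands for the part that bears it (a point fixed in the world has none). Each returns a list of dicts, best first, with "score" (0 to 1); they miss things now and then, are a little off and sometimes report something else, mostly with a low value. They report only what shows in the picture. A call takes as long as a camera call. They do not tell look-alikes from the thing itself.
- spotter.search_frame(name, picture): "centre" ([x, y, z] in m, in the coordinates of the camera as it stood for that picture, good to about 4 mm: the middle of the surface that is visible of it).
- spotter.cut_out(name, picture): "region" (420x560 bool, what is visible of it).
- spotter.mark_of(name, picture): "centre" ([x, y, z] in m, in the coordinates of the camera as it stood for that picture, good to about 4 mm: a listed point, or the origin of a listed thing).
The state is a dict: "time": time; "qpos": joint angles; "joint_vel": joint speeds; "tau": joint torques, N m; "tool_pos": TCP position; "tool_rot": TCP orientation; "ft_force": force on the tool from outside, world axes, zero at the start; "wrist_torque": the same for the moment, N m; "width": opening from 0.0 (shut) to 1.0 (fully open); "grasp_force": force on a finger pad.
Only numpy, scipy, OpenCV 4.12 (cv2) and the standard library are available. Lean on these libraries where they do the work, as an engineer would, in place of code of your own. Each camera call takes 0.05 s, during which the arm holds its last target. There are 200 camera calls.

## Working session

There is one attempt and no reset: what is moved stays moved. The work goes in short steps, Python scripts to look and compute and a tool call to move; the robot and the scene stay as the last step left them, time stands still between calls to the robot, and variables do not carry over. Pictures are saved under pics/ and viewed, at most 13 in all, crops included, and the job is handed in when it is done.

Besides the shell and the picture viewer there is one more tool, called after "Call:" in YAML: its name, and indented under it one key for each argument. carry_out: Moves the arm, as the interface text tells. Its arguments: {"type":"object","properties":{"increments":{"type":"array"}},"required":["increments"]}

```bash
mkdir -p pics
cat > h.py <<'E'
import numpy as np, cv2
from scipy.spatial.transform import Rotation as R
from bench import bot, viewer, workorder, spotter
def w(f,p):
    M=cv2.Rodrigues(np.array(f["rvec"],float))[0]; return M.T@(np.array(p)-np.array(f["tvec"]).ravel())
def px(f,P):
    M=cv2.Rodrigues(np.array(f["rvec"],float))[0]; c=M@np.array(P)+np.array(f["tvec"]).ravel()
    return c[0]/c[2]*f["fx"]+f["cx"],c[1]/c[2]*f["fy"]+f["cy"]
def plane(f,u,v,z):
    M=cv2.Rodrigues(np.array(f["rvec"],float))[0]; o=-M.T@np.array(f["tvec"]).ravel()
    d=M.T@np.array([(u-f["cx"])/f["fx"],(v-f["cy"])/f["fy"],1]); return o+d*(z-o[2])/d[2]
E
python3 - <<'E'
from h import *
fs={}
for c in("scene","top"):
    f=viewer.grab_frame(c);cv2.imwrite(f"pics/{c}0.png",f["img"])
    print(c)
    for n in("carrier_square","carrier_round","carrier_square_seat","carrier_round_seat","stud_a","board","hung","jar","tape"):
        for r in spotter.mark_of(n,f)[:4]:
            P=w(f,r["centre"]); print(n,round(r["score"],2),P.round(3),np.round(px(f,P)))
print(bot.state())
E
```

```text
scene
carrier_square 0.56 [ 0.521 -0.373  0.002] [153. 174.]
carrier_round 0.85 [0.56  0.387 0.003] [382. 332.]
carrier_round 0.76 [0.727 0.302 0.002] [306. 372.]
carrier_round 0.73 [0.364 0.47  0.002] [451. 288.]
carrier_round 0.68 [0.376 0.01  0.003] [287. 203.]
carrier_square_seat 0.82 [ 0.564 -0.395  0.003] [137. 179.]
carrier_square_seat 0.19 [0.631 0.096 0.097] [254. 261.]
carrier_round_seat 0.96 [0.585 0.43  0.001] [396. 354.]
carrier_round_seat 0.9 [ 0.776  0.285 -0.001] [285. 388.]
carrier_round_seat 0.83 [ 0.378  0.517 -0.   ] [469. 304.]
carrier_round_seat 0.41 [0.284 0.262 0.005] [385. 225.]
stud_a 0.51 [ 0.608 -0.425  0.002] [118. 183.]
stud_a 0.49 [ 0.363 -0.136  0.005] [249. 178.]
stud_a 0.43 [ 0.636 -0.009  0.098] [216. 238.]
board 0.85 [ 0.607 -0.005  0.076] [226. 237.]
hung 0.56 [ 0.634 -0.115  0.1  ] [182. 216.]
jar 0.47 [ 0.608 -0.423  0.001] [118. 183.]
tape 0.7 [0.512 0.296 0.003] [355. 293.]
tape 0.38 [ 0.634 -0.118  0.098] [182. 216.]
top
carrier_square 0.68 [ 0.52  -0.371  0.007] [427. 220.]
carrier_round 0.84 [ 0.728  0.301 -0.001] [194. 143.]
carrier_round 
[... 634 characters left out ...]
{'time': 1.0, 'qpos': array([-1.39910838e+00,  2.45118891e-01,  1.55780335e+00, -2.88025377e-05,
        1.33865349e+00, -1.74107088e-01]), 'joint_vel': array([ 1.81193168e-04,  1.44454850e-05, -1.33546555e-03,  1.11887276e-04,
        2.31125029e-04, -8.39947891e-04]), 'tau': array([-1.39579141e-03, -4.29531240e+01, -3.26428056e+01, -2.19067069e-04,
        5.09299934e-04, -2.21841233e-06]), 'tool_pos': array([ 0.22031179, -0.61154501,  0.23127636]), 'tool_rot': array([ 3.09473441e+00,  5.40478734e-01, -4.40612707e-05]), 'ft_force': array([ 0.20765521,  0.13778353, -0.38376893]), 'wrist_torque': array([ 0.02393703, -0.03558953,  0.03168774]), 'grasp_force': 0.0, 'width': 1.0022028425352039}
```

```bash
python3 -c "
import cv2,numpy as np
a=cv2.imread('pics/scene0.png');b=cv2.imread('pics/top0.png')
cv2.imwrite('pics/both.png',cv2.resize(a,(800,600)))
cv2.imwrite('pics/both2.png',cv2.resize(b,(800,600)))"
```

```text
(no output)
```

View pics/both.png

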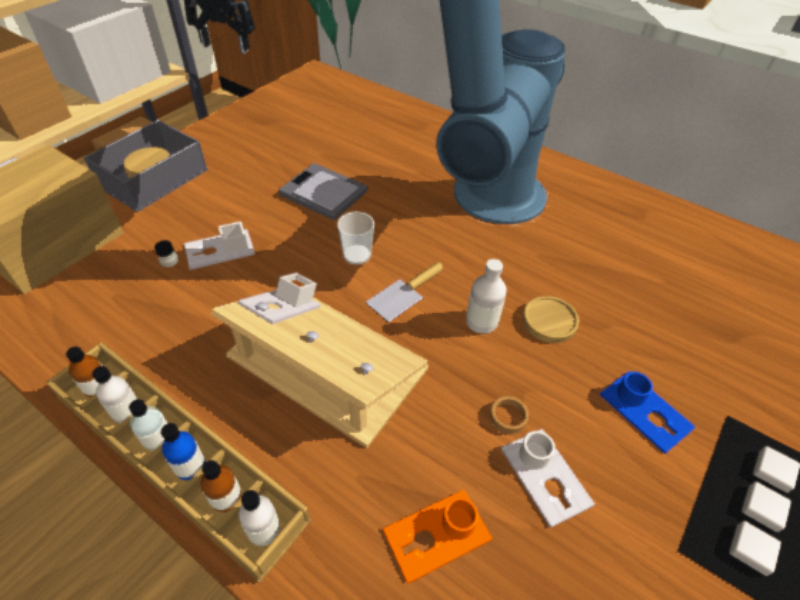

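View pics/both2.png

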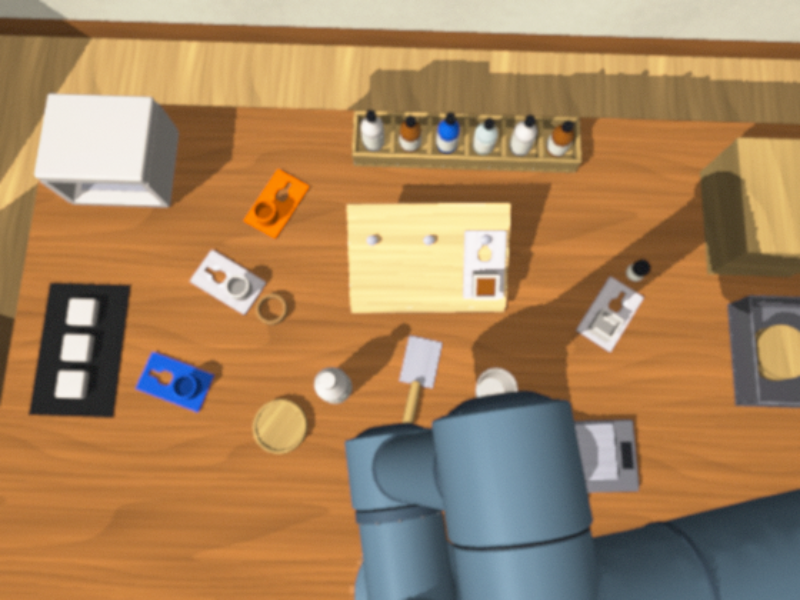

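The view shows white objects at these pixels in the 800 px scene picture:
- Square carrier at (218,245), with the jar at (166,253).
- The already hung carrier at (285,295).
- Free studs at (312,337) and (367,368).
- For carrier_round there are three candidates: white (548,475), orange (438,535) and blue (648,410). By the description I choose the white one, beside the tape core at (510,415).

I'll start with the square carrier.

```bash
cat >> h.py <<'E'
def Rd(yaw,tilt=0):
    "tool x along yaw (deg), pointing down, tilted outward by tilt about the horizontal"
    Rp=R.from_euler('z',yaw,degrees=True)*R.from_euler('y',-tilt,degrees=True)
    return Rp*R.from_euler('x',180,degrees=True)
def plan(*wps):
    "each wp (p,R): prints one row per call, call = up to 5 rows"
    s=bot.state(); p=s["tool_pos"]; q=R.from_rotvec(s["tool_rot"])
    for P,Q in wps:
        P=np.array(P); d=np.linalg.norm(P-p); rv=(q.inv()*Q).as_rotvec(degrees=True)
        rows=max(d/.0417,np.linalg.norm(rv)/7.16); n=int(np.ceil(rows/4.6)) or 1
        for k in range(n):
            step=q.inv().apply((P-p)/n); print(f"rows {rows/n:.1f}",step.round(4),(rv/n).round(2))
            q=q*R.from_rotvec(rv/n,degrees=True); p=p+(P-p)/(n-k) if False else p+step_w(q,rv/n,step)
def step_w(q,rv,step):
    return (q*R.from_rotvec(rv,degrees=True).inv()).apply(step)
E
python3 - <<'E'
import re
t=open('h.py').read()
i=t.index("def plan"); t=t[:i]+'''def plan(*wps):
    "each wp (p,R): prints one row per call (a call holds up to 5 rows)"
    s=bot.state(); p=s["tool_pos"]; q=R.from_rotvec(s["tool_rot"])
    for P,Q in wps:
        D=np.array(P)-p; rv=(q.inv()*Q).as_rotvec(degrees=True)
        rows=max(np.linalg.norm(D)/.0417,np.linalg.norm(rv)/7.16); n=max(1,int(np.ceil(rows/4.6)))
        for k in range(n):
            print(f"rows {rows/n:.1f}",q.inv().apply(D/n).round(4),(rv/n).round(2))
            q=q*R.from_rotvec(rv/n,degrees=True); p=p+D/n
'''
open('h.py','w').write(t)
E
python3 -c "
from h import *
plan(([0.47,-0.345,.20],Rd(-28)))"
```

```text
Traceback (most recent call last):
NameError: name 'Rd' is not defined. Did you mean: 'R'?
```

```bash
cat >> h.py <<'E'
def Rd(yaw,tilt=0):
    "tool x along yaw (deg), pointing down, tilted outward by tilt"
    return R.from_euler('z',yaw,degrees=True)*R.from_euler('y',-tilt,degrees=True)*R.from_euler('x',180,degrees=True)
E
python3 -c "
from h import *
print(Rd(0,30).as_matrix().round(2))
plan(([0.47,-0.345,.20],Rd(-28)))"
```

```text
[[ 0.87 -0.    0.5 ]
 [ 0.   -1.   -0.  ]
 [ 0.5   0.   -0.87]]
rows 4.4 [ 0.1626 -0.0831  0.0156] [ 0.    0.   23.91]
rows 4.4 [ 0.115  -0.1418  0.0156] [ 0.    0.   23.91]
```

Call:
carry_out:
  increments:
    - [0.1625,-0.083,0.0155,0,0,23.9,0]
    - [0.1625,-0.083,0.0155,0,0,23.9,0]
    - [0.1625,-0.083,0.0155,0,0,23.9,0]
    - [0.1625,-0.083,0.0155,0,0,23.9,0]
    - [0.1625,-0.083,0.0155,0,0,23.9,0]

```text
time: 1.42
tool_pos: [0.3476, -0.4747, 0.2152]
tool_rot: [-3.138, 0.109, -0.001]
ft_force: [0.2, 0.8, -0.1]
width: 1.0
grasp_force: 0.0
```

Call:
carry_out:
  increments:
    - [0.115,-0.142,0.0155,0,0,23.9,0]
    - [0.115,-0.142,0.0155,0,0,23.9,0]
    - [0.115,-0.142,0.0155,0,0,23.9,0]
    - [0.115,-0.142,0.0155,0,0,23.9,0]
    - [0.115,-0.142,0.0155,0,0,23.9,0]

```text
time: 1.83
tool_pos: [0.4718, -0.3419, 0.2]
tool_rot: [-3.047, 0.759, -0.0]
ft_force: [0.9, -0.5, 0.1]
width: 0.998
grasp_force: 0.0
```

```bash
cat > lk.py <<'E'
import sys
from h import *
f=viewer.grab_frame("wrist");cv2.imwrite(f"pics/{sys.argv[1]}.png",f["img"])
for n in sys.argv[2:]:
    for r in spotter.mark_of(n,f)[:2]:
        P=w(f,r["centre"]); print(n,round(r["score"],2),P.round(4),np.round(px(f,P)))
s=bot.state();print(s["time"],s["tool_pos"].round(4),(R.from_rotvec(s["tool_rot"])).as_matrix()[:,0].round(4),s["ft_force"].round(1))
E
python3 lk.py w1 carrier_square carrier_square_seat jar
```

```text
carrier_square_seat 0.71 [ 0.5642 -0.3961  0.0012] [283.  84.]
jar 0.67 [ 0.6088 -0.4257 -0.0007] [288.  28.]
2.0333 [ 0.4701 -0.3447  0.2003] [ 8.837e-01 -4.680e-01 -1.000e-04] [-0.6 -0.3  0.7]
```

View pics/w1.png

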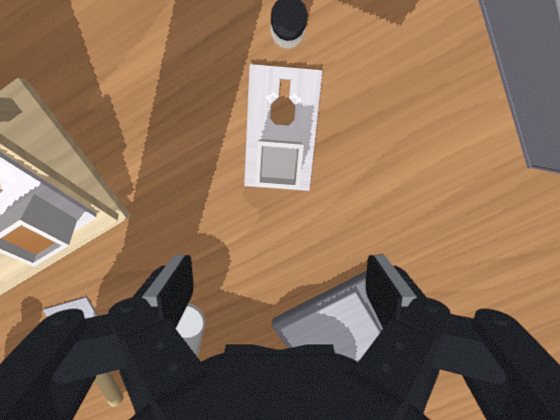

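The square carrier is in clear view. Its plate corners are at about (251,64), (322,68), (310,190) and (245,186), its mould rim is centred at (280,164), and the jar is above it.

```bash
cat > m.py <<'E'
from h import *
f=viewer.grab_frame("wrist")
c=np.array([plane(f,*p,.006)[:2] for p in((251,64),(322,68),(310,190),(245,186))])
print(c.round(4),c.mean(0).round(4)); 
t=(c[0]+c[1])/2;b=(c[2]+c[3])/2;d=t-b;print(np.linalg.norm(d),np.linalg.norm(c[0]-c[1]),np.degrees(np.arctan2(d[1],d[0])),np.degrees(np.arctan2(*(c[0]-c[1])[::-1]))-90)
print(plane(f,280,164,.042))
E
python3 m.py
```

```text
Traceback (most recent call last):
  File "m.py", line 3, in <module>
    c=np.array([plane(f,*p,.006)[:2] for p in((251,64),(322,68),(310,190),(245,186))])
                ^^^^^
NameError: name 'plane' is not defined. Did you mean: 'plan'?
```

```bash
cat >> h.py <<'E'
def plane(f,u,v,z):
    M=cv2.Rodrigues(np.array(f["rvec"],float))[0]; o=-M.T@np.array(f["tvec"]).ravel()
    d=M.T@np.array([(u-f["cx"])/f["fx"],(v-f["cy"])/f["fy"],1]); return o+d*(z-o[2])/d[2]
E
python3 m.py
```

```text
[[ 0.5942 -0.3792]
 [ 0.556  -0.4429]
 [ 0.444  -0.3737]
 [ 0.484  -0.3087]] [ 0.5195 -0.3761]
0.13118801567071536 0.07432397783762042 -32.15029473166894 -30.90883200966583
[ 0.49252759 -0.35942335  0.042     ]
```

```bash
python3 -c "
from h import *
plan(([0.492,-0.359,.10],Rd(-31.5)),([0.492,-0.359,.0105],Rd(-31.5)))"
```

```text
rows 2.5 [0.0261 0.001  0.1005] [ 0.02 -0.02  3.45]
rows 2.1 [ 0.     -0.      0.0895] [-0.  0.  0.]
```

Call:
carry_out:
  increments:
    - [0.026,0.001,0.1,0,0,3.5,0]
    - [0.026,0.001,0.1,0,0,3.5,0]
    - [0.026,0.001,0.1,0,0,3.5,0]
    - [0.026,0.001,0.1,0,0,3.5,0]

```text
time: 2.47
tool_pos: [0.4893, -0.3569, 0.0946]
tool_rot: [-3.018, 0.854, 0.013]
ft_force: [-0.8, -0.1, -0.8]
width: 0.998
grasp_force: 0.0
```

Call:
carry_out:
  increments:
    - [0,0,0.04,0,0,0,0]
    - [0,0,0.07,0,0,0,0]
    - [0,0,0.085,0,0,0,0]
    - [0,0,0.09,0,0,0,0]
    - [0,0,0.09,0,0,0,0]

```text
time: 2.88
tool_pos: [0.4918, -0.3587, 0.0105]
tool_rot: [-3.023, 0.854, 0.001]
ft_force: [1.0, 0.6, -0.8]
width: 0.997
grasp_force: 0.0
```

Call:
carry_out:
  increments:
    - [0,0,0,0,0,0,255]
    - [0,0,0,0,0,0,255]
    - [0,0,0,0,0,0,255]
    - [0,0,0,0,0,0,255]
    - [0,0,0,0,0,0,255]

```text
time: 3.3
tool_pos: [0.4938, -0.3592, 0.0128]
tool_rot: [3.022, -0.852, 0.006]
ft_force: [0.3, 0.3, 7.1]
width: 0.529
grasp_force: 63.7
```

Call:
carry_out:
  increments:
    - [0,0,0,0,0,0,255]
    - [0,0,0,0,0,0,255]
    - [0,0,0,0,0,0,255]

```text
time: 3.55
tool_pos: [0.4938, -0.3592, 0.0128]
tool_rot: [3.022, -0.852, 0.006]
ft_force: [-0.8, 0.6, 6.2]
width: 0.526
grasp_force: 63.6
```

```bash
cat >> h.py <<'E'
BX=np.array([.866,0,.5]);BN=np.array([-.5,0,.866])
E
python3 -c "
from h import *
S=np.array([.636,-.008,.0955]); hov=S-.053*BX+(.0128+.10)*BN; print(hov)
plan(([0.492,-0.359,.2],Rd(-31.5)),(hov,Rd(0,30)))"
```

```text
[ 0.533702  -0.008      0.1666848]
rows 4.5 [-0.0009  0.0009 -0.1872] [ 0.04 -0.22  0.02]
rows 4.3 [-0.0739 -0.1605  0.0167] [  4.12  14.62 -15.38]
rows 4.3 [-0.0326 -0.1738  0.0151] [  4.12  14.62 -15.38]
```

Call:
carry_out:
  increments:
    - [0,0,-0.02,0,0,0,255]
    - [0,0,-0.06,0,0,0,255]
    - [0,0,-0.1,0,0,0,255]
    - [0,0,-0.14,0,0,0,255]
    - [0,0,-0.18,0,0,0,255]

```text
time: 3.97
tool_pos: [0.4919, -0.3576, 0.1922]
tool_rot: [3.024, -0.852, -0.001]
ft_force: [0.4, -0.4, -2.5]
width: 0.528
grasp_force: 62.5
```

Call:
carry_out:
  increments:
    - [-0.015,-0.032,0.003,0.8,2.9,-3.1,255]
    - [-0.03,-0.064,0.005,1.6,5.8,-6.2,255]
    - [-0.045,-0.096,0.005,2.5,8.8,-9.2,255]
    - [-0.06,-0.128,0.007,3.3,11.7,-12.3,255]
    - [-0.074,-0.16,0.007,4.1,14.6,-15.4,255]

```text
time: 4.38
tool_pos: [0.5122, -0.181, 0.1831]
tool_rot: [3.084, -0.43, 0.416]
ft_force: [0.9, -0.2, -2.4]
width: 0.533
grasp_force: 62.5
```

Call:
carry_out:
  increments:
    - [-0.006,-0.035,0.003,0.8,2.9,-3.1,255]
    - [-0.013,-0.07,0.006,1.6,5.8,-6.2,255]
    - [-0.019,-0.105,0.009,2.5,8.8,-9.2,255]
    - [-0.026,-0.14,0.012,3.3,11.7,-12.3,255]
    - [-0.0325,-0.174,0.015,4.1,14.6,-15.4,255]

```text
time: 4.8
tool_pos: [0.5331, -0.0055, 0.1668]
tool_rot: [3.033, 0.006, 0.815]
ft_force: [-0.4, -0.0, -2.6]
width: 0.529
grasp_force: 62.6
```

```bash
python3 lk.py w2 carrier_square carrier_square_seat stud_a hung board
```

```text
carrier_square 0.74 [ 0.5637 -0.0051  0.1734] [277. 200.]
carrier_square_seat 0.56 [ 6.130e-01 -4.000e-04  1.943e-01] [268.  95.]
stud_a 0.85 [0.6298 0.0951 0.0945] [160. 147.]
stud_a 0.75 [ 0.6349 -0.0081  0.0937] [282. 142.]
hung 0.96 [ 0.6378 -0.1158  0.0971] [409. 138.]
board 0.87 [ 0.6079 -0.0104  0.0769] [284. 179.]
5.1 [ 0.5341 -0.0081  0.1674] [8.66e-01 3.00e-04 5.00e-01] [ 0.  -0.2 -2.6]
```

View pics/w2.png

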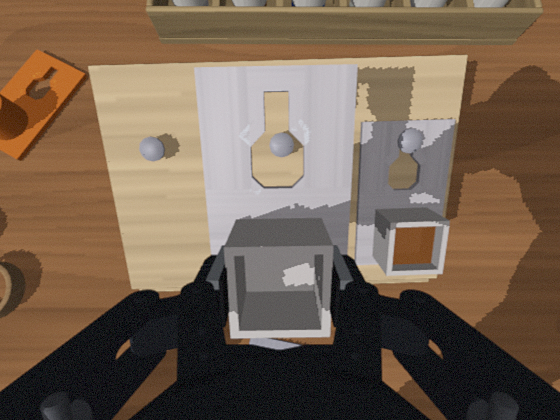

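The plate is hovering level. Its keyhole runs from the slot end at (276,91) to the hole bottom at (277,188). The target stud head is at (282,144), the other free stud at (151,148), and the hung carrier's stud at (410,140).

```bash
cat > st.py <<'E'
from h import *
def ray(f,u,v,o,n):
    M=cv2.Rodrigues(np.array(f["rvec"],float))[0]; c=-M.T@np.array(f["tvec"]).ravel()
    d=M.T@np.array([(u-f["cx"])/f["fx"],(v-f["cy"])/f["fy"],1]); return c+d*((np.array(o)-c)@n)/(d@n)
def tool(P):
    s=bot.state(); return R.from_rotvec(s["tool_rot"]).inv().apply(P-s["tool_pos"])
E
python3 - <<'E'
from st import *
f=viewer.grab_frame("wrist");s=bot.state();Q=R.from_rotvec(s["tool_rot"]);n=Q.apply([0,0,1])
o=s["tool_pos"]+.0068*n
for p in((276.5,91),(277,188),(250,165),(303,165),(196,67),(356,65),(276,66)): print(p,tool(ray(f,*p,o,n)).round(4))
for p in((282,144.5),(151,148.5),(410,140)):
    b=np.array([.636,-.008,.0955])+.0125*BN
    P=ray(f,*p,b,BN); print(p,(P-.0125*BN).round(4),tool(P).round(4))
E
```

```text
(276.5, 91) [ 0.0839 -0.001   0.0068]
(277, 188) [ 0.0368 -0.0008  0.0068]
(250, 165) [ 0.0487 -0.0145  0.0068]
(303, 165) [0.0488 0.0124 0.0068]
(196, 67) [ 0.0942 -0.0383  0.0068]
(356, 65) [0.0951 0.0357 0.0068]
(276, 66) [ 0.0947 -0.0012  0.0068]
(282, 144.5) [ 0.6348 -0.0112  0.0948] [0.0506 0.0026 0.1007]
(151, 148.5) [0.6319 0.0954 0.0932] [ 0.0474 -0.104   0.1006]
(410, 140) [ 0.6379 -0.1145  0.0966] [0.0543 0.1059 0.1009]
```

Call:
carry_out:
  increments:
    - [0.0005,0.005,0.03,0,0,-1.9,255]
    - [0.0005,0.005,0.06,0,0,-1.9,255]
    - [0.0005,0.005,0.075,0,0,-1.9,255]
    - [0.0005,0.005,0.075,0,0,-1.9,255]
    - [0.0005,0.005,0.075,0,0,-1.9,255]

```text
time: 5.57
tool_pos: [0.5716, -0.0133, 0.1015]
tool_rot: [3.026, 0.049, 0.807]
ft_force: [-0.1, 0.5, -1.4]
width: 0.522
grasp_force: 62.5
```

```bash
python3 lk.py w3 stud_a; python3 -c "
import cv2;a=cv2.imread('pics/w3.png')[20:230,140:420];cv2.imwrite('pics/w3c.png',cv2.resize(a,None,fx=2.5,fy=2.5))"
```

```text
stud_a 0.87 [ 0.6363 -0.008   0.0941] [272. 151.]
stud_a 0.63 [0.6272 0.095  0.0942] [ 99. 159.]
5.6667 [ 0.5722 -0.0132  0.1034] [0.865  0.0334 0.5006] [-0.6  0.9 -2.1]
```

View pics/w3c.png

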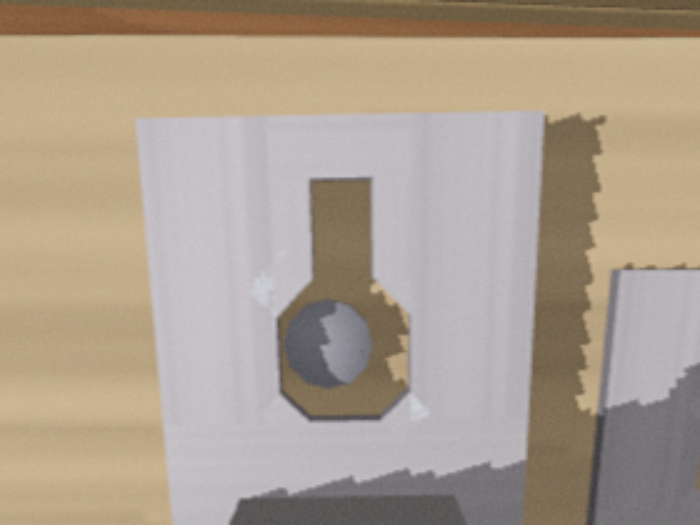

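The head shows inside the hole, slightly left of centre: head at full-image (271.6,157.2), hole centre about (277.6,160.5). I'll work out the correction.

Run:
```python
from st import *
f=viewer.grab_frame("wrist");s=bot.state();Q=R.from_rotvec(s["tool_rot"]);n=Q.apply([0,0,1])
full=lambda u,v:(u/2.5+140,v/2.5+20)
for nm,p,z in(("hole L",(278,355),.0068),("hole R",(410,355),.0068),("hole B",(344,416),.0068),("slot end",(341,179),.0068),("head",(329,343),.0245),("headL",(284,343),.0255),("headR",(372,343),.0255),("headT",(329,299),.0255),("headB",(329,388),.0255)):
    print(nm,tool(ray(f,*full(*p),s["tool_pos"]+z*n,n)).round(4))
```

```text
hole L [ 0.0502 -0.0133  0.0068]
hole R [0.0502 0.0133 0.0068]
hole B [ 0.0376 -0.      0.0068]
slot end [ 0.0835 -0.0005  0.0068]
head [ 0.0503 -0.0035  0.0245]
headL [ 0.0502 -0.0137  0.0255]
headR [0.0502 0.0062 0.0255]
headT [ 0.0599 -0.0034  0.0255]
headB [ 0.0399 -0.0036  0.0255]
```

Call:
carry_out:
  increments:
    - [0,-0.0035,0,0,0,0,255]
    - [0,-0.0035,0.008,0,0,0,255]
    - [0,-0.0035,0.015,0,0,0,255]
    - [0,-0.0035,0.02,0,0,0,255]
    - [0,-0.0035,0.02,0,0,0,255]

```text
time: 6.13
tool_pos: [0.5811, -0.0085, 0.0831]
tool_rot: [3.027, 0.051, 0.806]
ft_force: [-0.2, -1.4, -3.3]
width: 0.532
grasp_force: 62.6
```

Call:
carry_out:
  increments:
    - [0,0,0.001,0,0,0,255]
    - [0,0,0.002,0,0,0,255]
    - [0,0,0.003,0,0,0,255]
    - [0,0,0.003,0,0,0,255]

```text
time: 6.47
tool_pos: [0.583, -0.0088, 0.082]
tool_rot: [3.026, 0.051, 0.809]
ft_force: [-1.8, -0.2, 0.3]
width: 0.528
grasp_force: 63.0
```

```bash
python3 lk.py w4 stud_a; python3 -c "
import cv2;a=cv2.imread('pics/w4.png')[20:230,140:420];cv2.imwrite('pics/w4c.png',cv2.resize(a,None,fx=2.5,fy=2.5))"
```

```text
stud_a 0.97 [ 0.6368 -0.0068  0.0958] [278. 154.]
stud_a 0.56 [0.6315 0.0963 0.0959] [ 80. 156.]
6.5667 [ 0.583  -0.0088  0.0821] [0.8659 0.034  0.4991] [-2.4 -0.4 -0.3]
```

View pics/w4c.png

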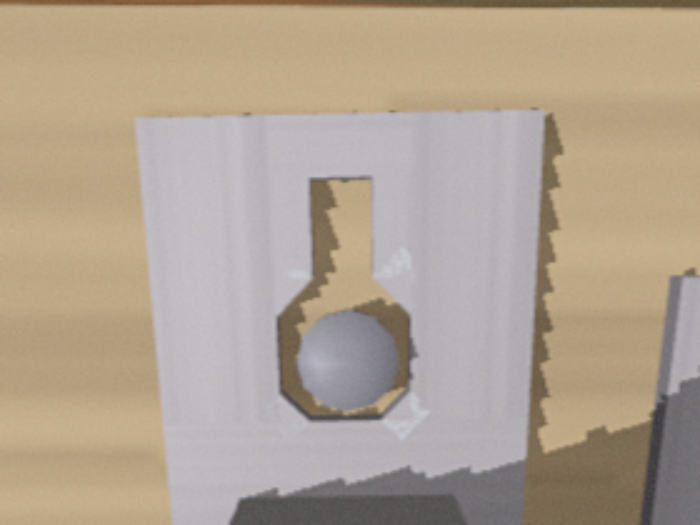

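Call:
carry_out:
  increments:
    - [-0.003,0.001,0.0005,0,0,0,255]
    - [-0.007,0.001,0.001,0,0,0,255]
    - [-0.012,0.001,0.001,0,0,0,255]
    - [-0.016,0.001,0.001,0,0,0,255]
    - [-0.02,0.001,0.001,0,0,0,255]

```text
time: 6.98
tool_pos: [0.5678, -0.0113, 0.0731]
tool_rot: [3.022, 0.05, 0.817]
ft_force: [0.7, 0.2, 5.2]
width: 0.526
grasp_force: 63.3
```

Call:
carry_out:
  increments:
    - [-0.003,0,0,0,0,0,255]
    - [-0.006,0,0,0,0,0,255]
    - [-0.008,0,0,0,0,0,255]
    - [-0.0085,0,0,0,0,0,255]
    - [-0.0085,0,0,0,0,0,255]

```text
time: 7.4
tool_pos: [0.5604, -0.0115, 0.0688]
tool_rot: [3.022, 0.05, 0.816]
ft_force: [-0.9, -1.1, 6.4]
width: 0.523
grasp_force: 63.2
```

```bash
python3 lk.py w5 stud_a carrier_square_seat; python3 -c "
import cv2;a=cv2.imread('pics/w5.png')[20:230,140:420];cv2.imwrite('pics/w5c.png',cv2.resize(a,None,fx=2.5,fy=2.5))"
```

```text
stud_a 0.74 [ 0.6375 -0.008   0.0949] [276. 101.]
stud_a 0.63 [0.6264 0.0963 0.0977] [ 61. 111.]
carrier_square_seat 0.75 [ 0.5919 -0.0091  0.0731] [275. 199.]
carrier_square_seat 0.18 [ 0.6401 -0.1127  0.0957] [481. 103.]
7.55 [ 0.5604 -0.0115  0.0687] [0.8637 0.0334 0.5029] [-1.3 -1.   6.4]
```

View pics/w5c.png

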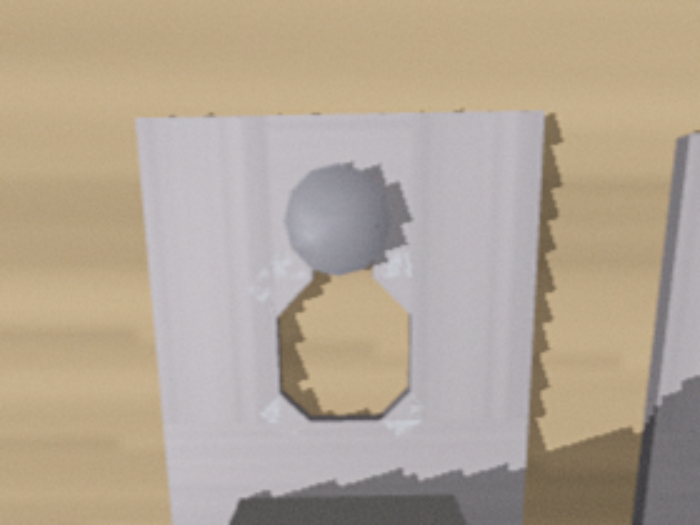

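The head is over the slot and close to the end. I'll push on gently until it meets the end wall.

Call:
carry_out:
  increments:
    - [-0.001,0,0,0,0,0,255]
    - [-0.002,0,0,0,0,0,255]
    - [-0.003,0,0,0,0,0,255]
    - [-0.003,0,0,0,0,0,255]

```text
time: 7.88
tool_pos: [0.5579, -0.0117, 0.0673]
tool_rot: [3.022, 0.05, 0.816]
ft_force: [-0.1, -2.0, 6.1]
width: 0.528
grasp_force: 63.4
```

Run:
```python
from st import *
f=viewer.grab_frame("wrist");cv2.imwrite("pics/w6.png",f["img"]);s=bot.state();Q=R.from_rotvec(s["tool_rot"]);n=Q.apply([0,0,1])
print(s["ft_force"],s["tool_pos"])
for r in spotter.cut_out("stud_a",f)[:2]:
    v,u=np.nonzero(r["region"]); c=((u.min()+u.max())/2,(v.min()+v.max())/2); print(c,u.min(),u.max(),v.min(),v.max(),tool(ray(f,*c,s["tool_pos"]+0.001*n,n)).round(4))
```

```text
[-0.34519267 -1.72181311  6.94721718] [ 0.55789788 -0.01168593  0.06734497]
(np.float64(46.0), np.float64(100.5)) 22 70 78 123 [ 0.0795 -0.1063  0.001 ]
(np.float64(274.0), np.float64(101.0)) 253 295 79 123 [ 0.0793 -0.0018  0.001 ]
```

Seat reached, with the head at tool x 0.079. Releasing and backing off along the normal.

Call:
carry_out:
  increments:
    - [0,0,0,0,0,0,40]
    - [0,0,0,0,0,0,40]
    - [0,0,0,0,0,0,40]
    - [0,0,0,0,0,0,20]
    - [0,0,0,0,0,0,20]

```text
time: 8.4
tool_pos: [0.5559, -0.0108, 0.065]
tool_rot: [3.026, 0.051, 0.808]
ft_force: [-0.6, -0.2, 0.4]
width: 0.92
grasp_force: 0.0
```

Call:
carry_out:
  increments:
    - [0,0,-0.01,0,0,0,20]
    - [0,0,-0.03,0,0,0,20]
    - [0,0,-0.065,0,0,0,20]
    - [0,0,-0.1,0,0,0,0]
    - [0,0,-0.13,0,0,0,0]

```text
time: 8.82
tool_pos: [0.4903, -0.0107, 0.1791]
tool_rot: [3.026, 0.052, 0.809]
ft_force: [0.3, 0.5, 0.8]
width: 0.998
grasp_force: 0.0
```

```bash
python3 lk.py w7 carrier_square carrier_square_seat stud_a
python3 -c "
from h import *
plan(([0.53,0.335,.20],Rd(61)))"
```

```text
carrier_square 0.61 [ 0.5868 -0.0106  0.0726] [279. 162.]
carrier_square_seat 0.59 [ 0.6353 -0.0042  0.0954] [274. 103.]
stud_a 0.87 [ 0.6347 -0.0065  0.0958] [277. 104.]
stud_a 0.86 [0.6291 0.0941 0.096 ] [167. 105.]
9.0167 [ 0.4915 -0.011   0.179 ] [0.8648 0.0343 0.501 ] [-0.   0.3  0.1]
rows 4.6 [ 0.0278 -0.1721  0.0004] [  8.24 -13.39 -28.82]
rows 4.6 [ 0.1085 -0.1364  0.0068] [  8.24 -13.39 -28.82]
```

View pics/w7.png

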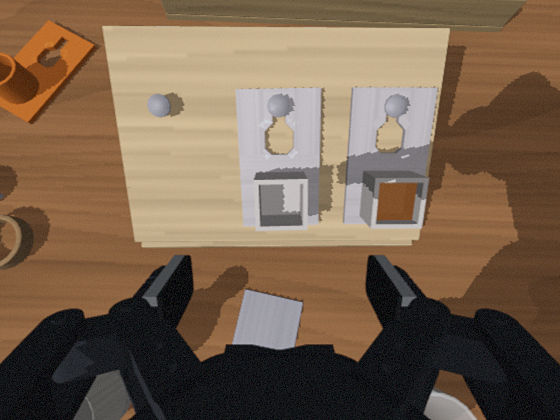

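The square carrier is home: its stud head at (279,105) sits level with the hung one's at (396,105), and the plate is straight. Now for the white round carrier.

Call:
carry_out:
  increments:
    - [0.006,-0.034,0,1.6,-2.7,-5.8,0]
    - [0.011,-0.069,0,3.3,-5.4,-11.5,0]
    - [0.017,-0.103,0,4.9,-8,-17.3,0]
    - [0.022,-0.138,0,6.6,-10.7,-23,0]
    - [0.028,-0.172,0,8.2,-13.4,-28.8,0]

```text
time: 9.43
tool_pos: [0.5096, 0.1637, 0.1864]
tool_rot: [2.989, 0.864, 0.41]
ft_force: [0.3, -0.6, 0.2]
width: 1.001
grasp_force: 0.0
```

Call:
carry_out:
  increments:
    - [0.022,-0.027,0.001,1.6,-2.7,-5.8,0]
    - [0.043,-0.055,0.003,3.3,-5.4,-11.5,0]
    - [0.065,-0.082,0.004,4.9,-8,-17.3,0]
    - [0.087,-0.109,0.005,6.6,-10.7,-23,0]
    - [0.1085,-0.136,0.007,8.2,-13.4,-28.8,0]

```text
time: 9.85
tool_pos: [0.5296, 0.3364, 0.1963]
tool_rot: [-2.702, -1.6, 0.014]
ft_force: [1.5, -0.9, 0.7]
width: 0.999
grasp_force: 0.0
```

```bash
python3 lk.py w8 carrier_round carrier_round_seat tape
python3 - <<'E'
from st import *
f=viewer.grab_frame("wrist")
for r in spotter.cut_out("carrier_round",f)[:2]:
    m=r["region"].astype(np.uint8); c=cv2.findContours(m,0,1)[0]; c=max(c,key=cv2.contourArea)
    print(r["score"],cv2.contourArea(c),[list(x[0]) for x in cv2.approxPolyDP(c,4,True)])
E
```

```text
carrier_round 0.87 [ 0.5606  0.3877 -0.0021] [282. 127.]
carrier_round 0.84 [7.333e-01 3.034e-01 7.000e-04] [457. 119.]
carrier_round_seat 0.76 [ 0.3766  0.513  -0.0011] [ 80. 107.]
carrier_round_seat 0.63 [ 0.5873  0.4317 -0.0018] [284.  77.]
tape 0.88 [ 0.5087  0.2899 -0.0026] [283. 220.]
10.05 [0.5294 0.3353 0.1957] [ 0.4844  0.8749 -0.0054] [ 0.2 -1.1 -2.3]
0.92 8871.0 [[np.int32(525), np.int32(81)], [np.int32(399), np.int32(83)], [np.int32(392), np.int32(155)], [np.int32(510), np.int32(153)]]
0.76 8520.0 [[np.int32(248), np.int32(63)], [np.int32(250), np.int32(182)], [np.int32(314), np.int32(185)], [np.int32(320), np.int32(64)]]
```

View pics/w8.png

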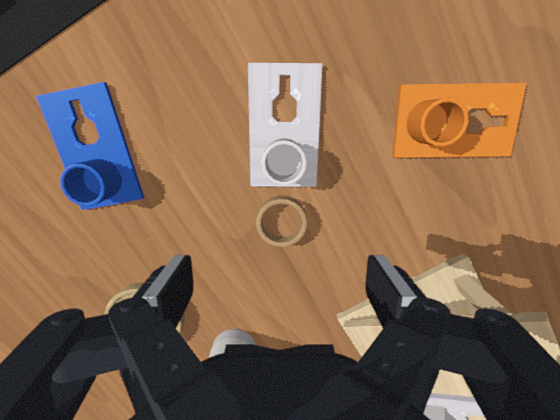

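The white carrier at (285,125) lies between the blue (90,145) and the orange (460,120), so the choice is confirmed. Its mould rim is at (284,162) and the tape core is below it at (282,221).

```bash
sed -i 's/((251,64),(322,68),(310,190),(245,186))/((249,63),(322,64),(317,187),(250,186))/; s/280,164/284,162/' m.py; python3 m.py
cat > a.py <<'E'
E
python3 -c "
from h import *
f=viewer.grab_frame('top')
for r in spotter.mark_of('hardener',f)[:2]: print(r['score'],w(f,r['centre']))"
```

```text
[[0.5626 0.4582]
 [0.6279 0.4207]
 [0.5644 0.3071]
 [0.497  0.3458]] [0.563  0.3829]
0.13012004730340201 0.07530008432619559 60.2750537321045 60.17989025129668
[0.54713688 0.35606591 0.042     ]
0.57 [0.35481356 0.1589126  0.00226357]
0.32 [ 0.36114285 -0.13834778  0.00156228]
```

```bash
python3 -c "
from h import *
plan(([0.5465,0.356,.10],Rd(60.2)),([0.5465,0.356,.0125],Rd(60.2)))"
```

```text
rows 2.5 [0.0278 0.0038 0.0991] [-0.11  0.09  0.66]
rows 2.1 [-0.     -0.      0.0875] [ 0. -0. -0.]
```

Call:
carry_out:
  increments:
    - [0.028,0.004,0.099,0,0,0.7,0]
    - [0.028,0.004,0.099,0,0,0.7,0]
    - [0.028,0.004,0.099,0,0,0.7,0]
    - [0.028,0.004,0.099,0,0,0.7,0]
    - [0.028,0.004,0.099,0,0,0.7,0]

```text
time: 10.72
tool_pos: [0.5465, 0.3563, 0.0998]
tool_rot: [-2.717, -1.575, 0.006]
ft_force: [-0.1, 0.6, -0.4]
width: 0.998
grasp_force: 0.0
```

Call:
carry_out:
  increments:
    - [0,0,0.04,0,0,0,0]
    - [0,0,0.07,0,0,0,0]
    - [0,0,0.082,0,0,0,0]
    - [0,0,0.085,0,0,0,0]
    - [0,0,0.085,0,0,0,0]

```text
time: 11.13
tool_pos: [0.5477, 0.3572, 0.0168]
tool_rot: [-2.717, -1.576, 0.0]
ft_force: [0.3, -0.4, 1.4]
width: 1.002
grasp_force: 0.0
```

```bash
python3 -c "
from h import *
plan(([0.5465,0.356,.0125],Rd(60.2)))"
```

```text
rows 0.1 [-0.0017 -0.0004  0.0043] [-0.04 -0.    0.03]
```

Call:
carry_out:
  increments:
    - [-0.001,0,0.003,0,0,0,0]
    - [-0.001,0,0.003,0,0,0,0]
    - [-0.001,0,0.003,0,0,0,255]
    - [-0.001,0,0.003,0,0,0,255]
    - [-0.001,0,0.003,0,0,0,255]

```text
time: 11.55
tool_pos: [0.5468, 0.3566, 0.0132]
tool_rot: [-2.717, -1.576, 0.001]
ft_force: [0.2, -0.1, 0.4]
width: 0.604
grasp_force: 0.0
```

Call:
carry_out:
  increments:
    - [0,0,0,0,0,0,255]
    - [0,0,0,0,0,0,255]
    - [0,0,0,0,0,0,255]
    - [0,0,0,0,0,0,255]
    - [0,0,0,0,0,0,255]

```text
time: 11.97
tool_pos: [0.5471, 0.3568, 0.0136]
tool_rot: [-2.716, -1.576, 0.001]
ft_force: [-1.0, 0.5, 4.8]
width: 0.529
grasp_force: 61.8
```

Call:
carry_out:
  increments:
    - [0,0,-0.02,0,0,0,255]
    - [0,0,-0.06,0,0,0,255]
    - [0,0,-0.1,0,0,0,255]
    - [0,0,-0.14,0,0,0,255]
    - [0,0,-0.18,0,0,0,255]

```text
time: 12.38
tool_pos: [0.5459, 0.356, 0.1932]
tool_rot: [-2.716, -1.576, 0.006]
ft_force: [0.4, 0.2, -2.1]
width: 0.526
grasp_force: 61.9
```

```bash
python3 -c "
from h import *
S=np.array([.632,.0965,.0948]); Q=Rd(1.9,30); bx=Q.apply([1,0,0]); bn=-Q.apply([0,0,1]); hov=S-.053*bx+.113*bn; print(hov,bot.state()['tool_pos'],bot.state()['ft_force'])
plan((hov,Q))"
```

```text
[0.52965695 0.09310493 0.16616087] [0.54594643 0.35598774 0.19319513] [ 0.4453719   0.19373677 -2.11340968]
rows 4.5 [-0.1181  0.0582  0.0137] [-7.66 13.78 28.48]
rows 4.5 [-0.0777  0.1072  0.0009] [-7.66 13.78 28.48]
```

Call:
carry_out:
  increments:
    - [-0.024,0.012,0.003,-1.5,2.8,5.7,255]
    - [-0.047,0.023,0.005,-3.1,5.5,11.4,255]
    - [-0.071,0.035,0.008,-4.6,8.3,17.1,255]
    - [-0.094,0.047,0.011,-6.1,11,22.8,255]
    - [-0.118,0.058,0.0135,-7.7,13.8,28.5,255]

```text
time: 12.8
tool_pos: [0.5378, 0.2237, 0.178]
tool_rot: [-2.993, -0.838, -0.425]
ft_force: [0.2, -0.3, -1.9]
width: 0.526
grasp_force: 61.9
```

Call:
carry_out:
  increments:
    - [-0.016,0.021,0,-1.5,2.8,5.7,255]
    - [-0.031,0.043,0,-3.1,5.5,11.4,255]
    - [-0.047,0.064,0,-4.6,8.3,17.1,255]
    - [-0.062,0.086,0,-6.1,11,22.8,255]
    - [-0.078,0.107,0.001,-7.7,13.8,28.5,255]

```text
time: 13.22
tool_pos: [0.5293, 0.0924, 0.1645]
tool_rot: [-3.024, -0.041, -0.817]
ft_force: [0.1, 0.0, -1.2]
width: 0.526
grasp_force: 61.9
```

```bash
python3 lk.py w9 carrier_round_seat stud_a
python3 - <<'E'
from st import *
f=viewer.grab_frame("wrist");s=bot.state();Q=R.from_rotvec(s["tool_rot"]);n=Q.apply([0,0,1])
for nm in("carrier_round","stud_a"):
  for r in spotter.cut_out(nm,f)[:3]:
    m=r["region"].astype(np.uint8); c=max(cv2.findContours(m,0,1)[0],key=cv2.contourArea)
    print(nm,r["score"],cv2.boundingRect(c),[x[0].tolist() for x in cv2.approxPolyDP(c,4,True)][:12])
    if nm=="stud_a":
        x,y,ww,h=cv2.boundingRect(c);print(tool(ray(f,x+(ww-1)/2,y+(h-1)/2,s["tool_pos"]+.1007*n,n)).round(4))
E
```

```text
carrier_round_seat 0.91 [0.6108 0.095  0.1936] [277.  90.]
carrier_round_seat 0.87 [ 7.736e-01  2.799e-01 -3.000e-04] [137.  68.]
stud_a 0.61 [ 0.6369 -0.0079  0.0955] [401. 137.]
stud_a 0.57 [0.6287 0.0972 0.0969] [276. 142.]
13.3667 [0.5282 0.0927 0.1631] [0.866  0.0259 0.4993] [ 0.5  0.6 -1.3]
carrier_round 0.79 (53, 41, 116, 110) [[120, 41], [86, 78], [63, 81], [53, 96], [58, 110], [53, 119], [104, 150], [168, 69]]
carrier_round 0.73 (193, 56, 164, 273) [[355, 56], [193, 62], [210, 249], [215, 254], [222, 245], [236, 247], [229, 296], [252, 322], [288, 328], [314, 316], [329, 287], [321, 247]]
stud_a 0.85 (263, 128, 26, 26) [[281, 129], [265, 134], [268, 152], [286, 147]]
[ 0.0506 -0.0006  0.1012]
stud_a 0.62 (394, 128, 26, 25) [[403, 128], [394, 145], [408, 152], [417, 146], [419, 135]]
[0.0508 0.105  0.1011]
```

Call:
carry_out:
  increments:
    - [-0.0025,-0.0035,0.03,0,0,2.1,255]
    - [-0.0025,-0.0035,0.055,0,0,2.1,255]
    - [-0.0025,-0.0035,0.07,0,0,2.1,255]
    - [-0.0025,-0.0035,0.07,0,0,2.1,255]
    - [-0.0025,-0.0035,0.07,0,0,2.1,255]

```text
time: 13.93
tool_pos: [0.5629, 0.0991, 0.1027]
tool_rot: [-3.016, 0.005, -0.809]
ft_force: [-0.5, 1.0, -2.1]
width: 0.529
grasp_force: 62.0
```

```bash
python3 lk.py w10 stud_a; python3 -c "
import cv2;a=cv2.imread('pics/w10.png')[20:230,140:420];cv2.imwrite('pics/w10c.png',cv2.resize(a,None,fx=2.5,fy=2.5))"
```

```text
stud_a 0.91 [0.6284 0.0947 0.0955] [286. 150.]
stud_a 0.26 [ 0.6367 -0.0047  0.0951] [449. 136.]
14.0333 [0.5635 0.0988 0.1045] [ 0.8639 -0.0081  0.5035] [ 0.1  0.7 -1.7]
```

View pics/w10c.png

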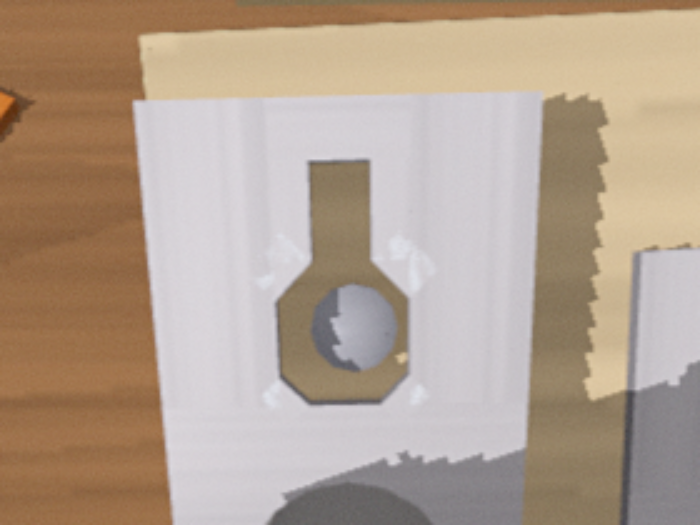

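The head shows inside the hole at crop (355,327), with the hole centre at about (343,337), so it sits slightly right and up.

Run:
```python
from st import *
f=viewer.grab_frame("wrist");s=bot.state();Q=R.from_rotvec(s["tool_rot"]);n=Q.apply([0,0,1])
full=lambda u,v:(u/2.5+140,v/2.5+20)
for nm,p,z in(("hole L",(277,335),.0068),("hole R",(409,335),.0068),("hole B",(343,401),.0068),("slot end",(339,161),.0068),("head",(355,327),.0295),("headL",(312,327),.0295),("headR",(398,327),.0295),("headT",(355,284),.0295),("headB",(355,371),.0295)):
    print(nm,tool(ray(f,*full(*p),s["tool_pos"]+z*n,n)).round(4))
```

```text
hole L [ 0.0543 -0.0137  0.0068]
hole R [0.0543 0.0128 0.0068]
hole B [ 0.0408 -0.0005  0.0068]
slot end [ 0.0867 -0.0012  0.0068]
head [0.0534 0.0022 0.0295]
headL [ 0.0534 -0.0077  0.0295]
headR [0.0534 0.0121 0.0295]
headT [0.063  0.0021 0.0295]
headB [0.0432 0.0022 0.0295]
```

Call:
carry_out:
  increments:
    - [0,0.0043,0,0,0,-1.7,255]
    - [0,0.0043,0.006,0,0,-1.7,255]
    - [0,0.0043,0.014,0,0,-1.7,255]
    - [0,0.0043,0.021,0,0,-1.7,255]
    - [0,0.0043,0.023,0,0,-1.7,255]

```text
time: 14.5
tool_pos: [0.5743, 0.0944, 0.0821]
tool_rot: [-3.024, -0.037, -0.812]
ft_force: [-0.1, -0.1, -1.8]
width: 0.525
grasp_force: 62.0
```

Call:
carry_out:
  increments:
    - [0,0,0.001,0,0,0,255]
    - [0,0,0.002,0,0,0,255]
    - [0,0,0.0035,0,0,0,255]
    - [0,0,0.004,0,0,0,255]
    - [0,0,0.004,0,0,0,255]

```text
time: 14.92
tool_pos: [0.5762, 0.0945, 0.0803]
tool_rot: [-3.023, -0.038, -0.813]
ft_force: [-8.4, -2.1, 8.2]
width: 0.523
grasp_force: 63.2
```

```bash
cat > hd.py <<'E'
from st import *
f=viewer.grab_frame("wrist");s=bot.state();Q=R.from_rotvec(s["tool_rot"]);n=Q.apply([0,0,1])
print(s["ft_force"].round(1),s["tool_pos"].round(4),Q.as_matrix()[:,0].round(4))
for r in spotter.cut_out("stud_a",f)[:3]:
    v,u=np.nonzero(r["region"]); c=((u.min()+u.max())/2,(v.min()+v.max())/2); print(r["score"],u.min(),u.max(),v.min(),v.max(),tool(ray(f,*c,s["tool_pos"]+0.001*n,n)).round(4))
E
python3 hd.py
```

```text
[-8.8 -2.   6.5] [0.5762 0.0945 0.0804] [0.8647 0.0208 0.5019]
0.82 467 509 134 174 [0.0552 0.1013 0.001 ]
0.75 254 294 137 177 [ 0.0537 -0.0018  0.001 ]
```

Call:
carry_out:
  increments:
    - [-0.003,0,-0.001,0,0,0,255]
    - [-0.007,0,-0.001,0,0,0,255]
    - [-0.012,0,-0.001,0,0,0,255]
    - [-0.016,0,-0.001,0,0,0,255]
    - [-0.02,0,-0.001,0,0,0,255]

```text
time: 15.43
tool_pos: [0.5579, 0.0941, 0.07]
tool_rot: [-3.023, -0.038, -0.813]
ft_force: [0.8, 0.0, -0.6]
width: 0.528
grasp_force: 62.0
```

Call:
carry_out:
  increments:
    - [-0.003,0,0,0,0,0,255]
    - [-0.006,0,0,0,0,0,255]
    - [-0.008,0,0,0,0,0,255]
    - [-0.009,0,0,0,0,0,255]
    - [-0.009,0,0,0,0,0,255]

```text
time: 15.85
tool_pos: [0.5507, 0.0938, 0.066]
tool_rot: [-3.023, -0.038, -0.814]
ft_force: [0.3, 0.4, -2.6]
width: 0.525
grasp_force: 62.1
```

```bash
python3 hd.py
```

```text
[ 0.3  0.9 -1.8] [0.5509 0.0938 0.0662] [0.8643 0.0207 0.5025]
0.85 478 523 67 113 [0.0835 0.101  0.0011]
0.78 253 294 71 115 [ 0.0822 -0.002   0.0011]
```

Call:
carry_out:
  increments:
    - [0,0,0.001,0,0,0,255]
    - [0,0,0.0015,0,0,0,255]
    - [0,0,0.0015,0,0,0,40]
    - [0,0,0.001,0,0,0,40]
    - [0,0,0,0,0,0,20]

```text
time: 16.37
tool_pos: [0.5514, 0.0938, 0.0666]
tool_rot: [-3.023, -0.038, -0.816]
ft_force: [-0.4, 1.0, 0.2]
width: 0.914
grasp_force: 0.0
```

Call:
carry_out:
  increments:
    - [0,0,0,0,0,0,20]
    - [0,0,0,0,0,0,20]
    - [0,0,0,0,0,0,20]

```text
time: 16.62
tool_pos: [0.551, 0.0938, 0.0662]
tool_rot: [-3.023, -0.038, -0.815]
ft_force: [0.3, 0.3, 0.0]
width: 0.921
grasp_force: 0.0
```

Call:
carry_out:
  increments:
    - [0,0,-0.01,0,0,0,20]
    - [0,0,-0.03,0,0,0,20]
    - [0,0,-0.065,0,0,0,20]
    - [0,0,-0.1,0,0,0,0]
    - [0,0,-0.13,0,0,0,0]

```text
time: 17.03
tool_pos: [0.4847, 0.0917, 0.1798]
tool_rot: [-3.023, -0.038, -0.815]
ft_force: [0.7, 0.4, 1.4]
width: 1.0
grasp_force: 0.0
```

```bash
python3 lk.py w11 carrier_round_seat carrier_square_seat carrier_round carrier_square stud_a
python3 - <<'E'
from st import *
f=viewer.grab_frame("wrist")
for nm in("carrier_round","carrier_square","hung","stud_a"):
  for r in spotter.cut_out(nm,f)[:3]:
    c=max(cv2.findContours(r["region"].astype(np.uint8),0,1)[0],key=cv2.contourArea)
    print(nm,r["score"],cv2.boundingRect(c),[x[0].tolist() for x in cv2.approxPolyDP(c,4,True)][:8])
E
```

```text
carrier_round_seat 0.96 [0.6325 0.0961 0.0912] [278. 105.]
carrier_round_seat 0.67 [7.740e-01 2.795e-01 7.000e-04] [147.  46.]
carrier_square_seat 0.57 [ 0.6354 -0.0065  0.0953] [389. 102.]
carrier_square_seat 0.55 [ 0.636  -0.1138  0.0935] [504. 105.]
carrier_round 0.62 [0.7326 0.3043 0.0035] [123.  71.]
carrier_round 0.6 [0.5883 0.0945 0.0689] [279. 158.]
carrier_square 0.85 [ 0.5899 -0.0078  0.0682] [383. 159.]
carrier_square 0.61 [ 0.5113  0.2925 -0.0048] [108. 240.]
stud_a 0.72 [ 0.6344 -0.0091  0.0947] [391. 103.]
stud_a 0.59 [0.6269 0.0973 0.0949] [277. 108.]
17.3333 [0.4851 0.0917 0.1771] [0.8656 0.0205 0.5003] [ 0.  -0.5 -0.8]
carrier_round 0.9 (69, 23, 106, 102) [[129, 23], [100, 56], [82, 56], [70, 69], [74, 86], [69, 97], [117, 124], [174, 50]]
carrier_round 0.78 (235, 83, 85, 143) [[235, 86], [243, 221], [316, 221], [319, 84]]
carrier_square 0.77 (344, 83, 94, 145) [[435, 83], [350, 87], [346, 223], [425, 224]]
hung 0.92 (445, 80, 112, 145) [[556, 81], [467, 82], [447, 220], [542, 221], [554, 172], [536, 166]]
hung 0.36 (333, 287, 49, 73) [[342, 287], [334, 349], [358, 359], [381, 327], [365, 293]]
stud_a 0.92 (384, 90, 24, 24) [[392, 90], [384, 107], [398, 113], [407, 99], [402, 91]]
stud_a 0.91 (266, 92, 21, 22) [[273, 92], [266, 105], [278, 113], [286, 99]]
stud_a 0.67 (234, 83, 86, 143) [[235, 86], [242, 221], [285, 225], [315, 220], [319, 84]]
```

View pics/w11.png

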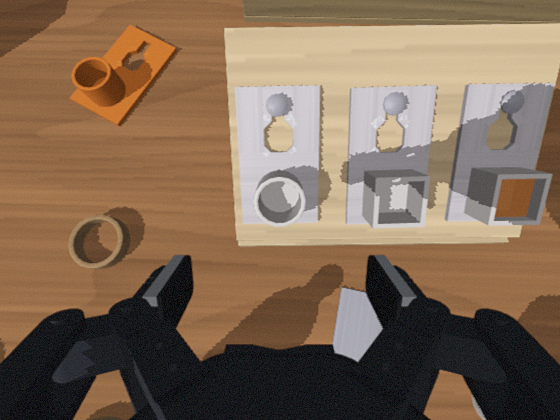

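Both carriers hang straight. Their stud heads at (278,104) and (396,103) sit at the slot ends, just like the fixed one at (512,101), and the gripper is clear.

```bash
python3 -c "
from h import *
print(workorder.job_done())"
```

```text
the job is handed in; nothing more can be done
None
```

Both carriers are locked on the two free studs (square on the middle one, round on the left), and the job is handed in; the hand-in gave no verdict, but the last wrist picture showed both fully home, straight, and the gripper clear.

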